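# Unhook the pack of furniture feet

## Task

Take the wide pack of three wooden furniture feet off its display peg, lifting its top end over the peg's upturned tip as you slide it off, without forcing it against the stand. Set it down gently, standing upright in the plywood job tray, and let go; leave the castor pack hanging where it is.

Things in the scene. Friction and masses are not known exactly. Their poses are not given: they have to be found in the camera images.
- feet_pack: Pack to take: clear box 110 (y) x 44 (x) x 78 mm with 3 wooden feet inside, under a brown card 70 mm wide (y), 5 thick (x) with a window 32 wide, 42 high. Origin: middle of the window's upper edge, which rests on the peg. Grip tab from 0 to 45 mm above it; window to 42 below, box 54 to 132 below (flat bottom). z up; x across the card, to the rail when hung. 0.15-0.3 kg, balanced about the card.
- castor_pack: Bystander on the other peg: same card, window, tab and origin, but a narrow clear box 62 mm wide, 44 thick, 90 high (54 to 144 mm below the origin) with one black-wheeled castor inside.
- stand: Fixed stand. Steel rail along y, 230 mm high, 16 thick, posts at y = +-170. Two level pegs, 8 mm thick, axis 230 high, at y = +-80 (a pack on each, either way round; cards near x = -50), run along -x to x = -100, then up to a tip ending at x = -116, 14 mm above the straight part's upper side. A pack passes the tip if raised 14 to 34 mm. Origin: base's underside, below the rail's middle.
- tray: Fixed open plywood job tray, 180 mm (x) x 220 mm (y) outside, 40 mm high, walls 6 mm, empty; the floor's upper side is 6 mm above the bench. Origin: centre of its underside.

How it is judged:
By the outcome, as a careful person would: the job done as asked, in the order asked, and still so for the second after the job is handed in, with the robot touching nothing.
It also fails if it takes over 48 s, if anything falls off the work surface, if the arm or the gripper's body presses on something with over 40 N, if the wrist force passes 120 N, or if a joint passes its speed limit or range.

## Robot

A 6-joint arm with a two-finger parallel gripper is mounted at the origin on the work surface. World frame = base frame: x ahead of the robot, y to its left, z up, the work surface at z = 0. Lengths are in m, angles in rad, forces in N, time in s.
With the tool pointing down it reaches from about 0.325 to 0.85 m from the base axis. Payload 15.5 kg.
Tool frame: the origin (TCP) lies midway between the tips of the shut fingers; the grasp point (between the pads) lies behind it (ctrl.grip_depth is the z of the grasp point in the tool frame, in m); z points along the fingers, y is the line along which they close (so a half turn about z gives the same grasp; the last joint's range is limited). The gripper opens to 91 mm and grips with 3 to 60 N. Pads are 32 mm wide; open, the fingers measure 118 mm over their backs; the gripper's body (76 mm by 178 mm) begins 60 mm behind the grasp point.
Start: joints at [-0.096, 0.494, 1.345, -0, 1.302, -0.096], TCP at [0.625, 0, 0.214] pointing down, gripper open.
Joint ranges: [-2.91, 2.91], [-0.82, 2.16], [0.22, 2.67], [-1.22, 4.37], [0.12, 2.79], [-3.08, 3.08]. Speed limits (rad/s): [1.89, 1.89, 2.57, 3.01, 3.01, 3.01].

## Interface

Orientations are given as a rotation vector (axis times angle).
In Python, from cell import ctrl, camera, calibration gives the robot as it stands. The module is installed in compiled form; this text tells all that it offers.
- The arm moves only by the tool servo_tool, never from a script. Its argument "deltas" is a list of rows, each a list of 5 numbers: the shift along the world's x, y, z in mm, then the turn about the world's z in degrees, then the opening, from -1 (shut) to 1 (fully open). A call has exactly 8 rows; each row is the pose to reach, as a shift and turn from the pose commanded when the call began; what a row does not reach only later rows make up. A row lasts 1/12 s, in which the tool goes at most 41.7 mm and 7.16 degrees, less where a joint would pass 70% of its speed; a pose out of reach is approached as far as the arm can. A call with a gripper value outside its range is refused whole. The fingers move at their own pace and stop on an object; "newtons" is the grip in N (left out, the last holds). Time passes only in rows, so rows that repeat a pose let the fingers close, or fill a call up. It gives the time, the measured TCP pose, the force, the opening and the grip force at its end, in the units of the state.
- ctrl.sense(): the state, without advancing time (a new reading comes with each control period).
- camera(name): name is "scene" or "side" or "wrist"; returns the picture (420x560x3 uint8, blue, green, red); there is no depth.
- calibration(name): a dict with "vertical_fov" (degrees; the focal length in pixels is half the picture's height over the tangent of half this angle, whatever the lens; pixels are square), "cx", "cy" (the principal point, pixels), "world_to_cam" (4x4, takes a point from world to camera coordinates); the wrist camera has in their place "hand_eye" (4x4, takes a point from camera to tool coordinates, whose origin is the TCP and whose axes are the flange's). Camera axes: x right, y down, z forward; pixel columns grow to the right and rows downward; lengths in m; the calibration is good to about 2 mm. A picture is of the moment at which its call begins: read the wrist's pose just before it. calibration takes no time and is no camera call.
- ctrl.hand_in(): hands the job in; it is judged then, once.
The state is a dict: "clock": time; "q": joint angles; "qvel": joint speeds; "tau": joint torques, N m; "tool_pos": TCP position; "ee_rot": TCP orientation; "contact_force": force on the tool from outside, world axes, zero at the start; "torque": the same for the moment, N m; "grip_width": opening from 0.0 (shut) to 1.0 (fully open); "grip_force": force on a finger pad.
Only numpy, scipy, OpenCV 4.12 (cv2) and the standard library are available. Lean on these libraries where they do the work, as an engineer would, in place of code of your own. Each camera call takes 0.05 s, during which the arm holds its last target. There are 200 camera calls.

## Working session

There is one attempt and no reset: what is moved stays moved. The work goes in short steps, Python scripts to look and compute and a tool call to move; the robot and the scene stay as the last step left them, time stands still between calls to the robot, and variables do not carry over. Pictures are saved under pics/ and viewed, at most 10 in all, crops included, and the job is handed in when it is done.

Besides the shell and the picture viewer there is one more tool, called after "Emit:" in YAML: its name, and indented under it one key for each argument. servo_tool: Moves the arm, as the interface text tells. Its arguments: {"type":"object","properties":{"deltas":{"type":"array","items":{"type":"array","items":{"type":"number"}}},"newtons":{"type":"number"}},"required":["deltas"]}

```bash
mkdir -p pics; python3 - <<'E'
from cell import ctrl,camera,calibration
import cv2,numpy as np
s=ctrl.sense();print(s['clock'],s['tool_pos'],s['ee_rot'],s['grip_width'],s['contact_force'],ctrl.grip_depth)
for n in('scene','side','wrist'):
    cv2.imwrite(f'pics/{n}0.png',camera(n)); c=calibration(n); print(n,{k:np.round(v,4).tolist() for k,v in c.items()})
a=[cv2.imread(f'pics/{n}0.png') for n in('scene','side')]
E
```

```text
0.0 [6.24607502e-01 1.73149240e-05 2.13331024e-01] [-2.22081758e+00 -2.22072605e+00  1.27821995e-03] 0.9973137521701483 [0.70667571 0.55960336 0.37959891] -0.0188
scene {'vertical_fov': 48.7765, 'cx': 292.4671, 'cy': 210.9889, 'world_to_cam': [[0.8763, 0.4817, 0.0006, -0.5249], [0.2695, -0.4892, -0.8295, 0.0035], [-0.3993, 0.727, -0.5586, 1.2153], [0.0, 0.0, 0.0, 1.0]]}
side {'vertical_fov': 46.5407, 'cx': 283.3885, 'cy': 206.617, 'world_to_cam': [[0.8827, -0.4698, 0.0134, -0.466], [-0.3218, -0.6249, -0.7113, 0.3304], [0.3425, 0.6236, -0.7027, 0.8394], [0.0, 0.0, 0.0, 1.0]]}
wrist {'vertical_fov': 70.3991, 'cx': 283.286, 'cy': 209.1825, 'hand_eye': [[0.0002, -0.9694, -0.2455, 0.0687], [1.0, 0.0002, -0.0003, 0.0008], [0.0003, -0.2455, 0.9694, -0.171], [0.0, 0.0, 0.0, 1.0]]}
```

View pics/scene0.png

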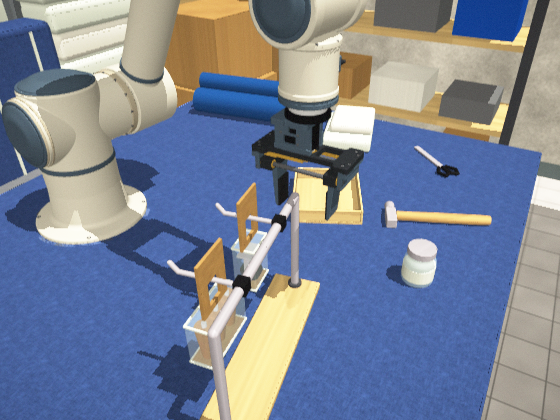

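View pics/side0.png

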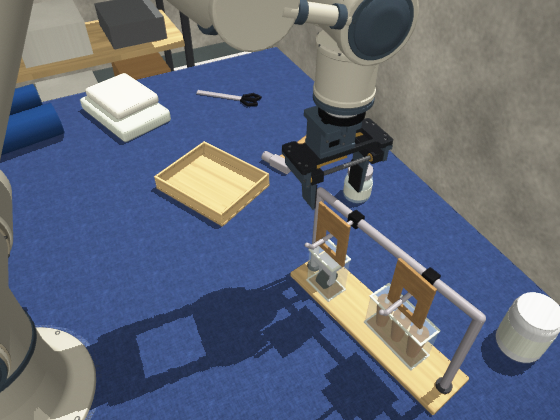

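The feet pack (three wooden feet) hangs on the near (-y) peg: scene (212,285), side (410,300). The tray is at scene (328,195) and side (212,183).

```bash
python3 - <<'E'
import cv2,numpy as np
a=cv2.imread('pics/scene0.png')[170:370,160:330];b=cv2.imread('pics/side0.png')[180:410,290:500]
cv2.imwrite('pics/c1.png',cv2.resize(a[:150],None,fx=4,fy=4,interpolation=2)) 
cv2.imwrite('pics/c2.png',cv2.resize(b[:150,:200],None,fx=4,fy=4,interpolation=2))
E
```

```text
(no output)
```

View pics/c1.png

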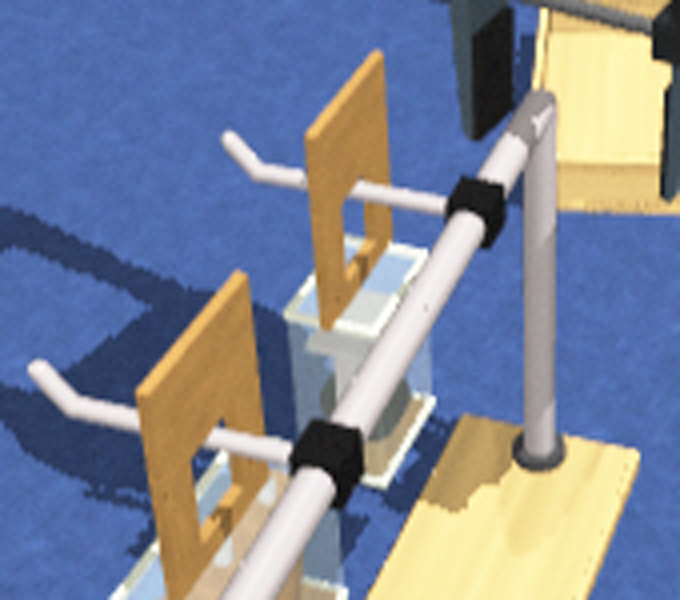

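View pics/c2.png

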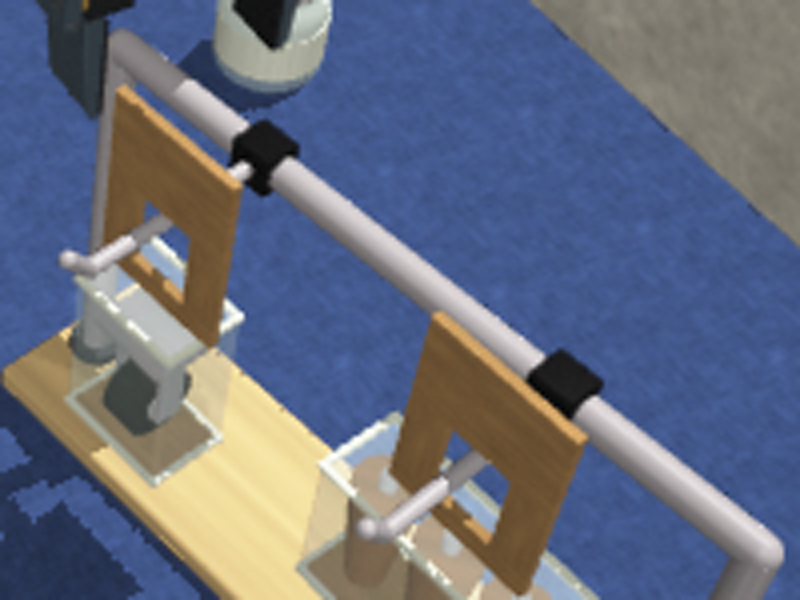

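```bash
cat > h.py <<'E'
from cell import ctrl,camera,calibration
import numpy as np,cv2
C={n:calibration(n) for n in('scene','side')}
def K(c):
    f=210/np.tan(np.radians(c['vertical_fov'])/2);return np.array([[f,0,c['cx']],[0,f,c['cy']],[0,0,1]])
P={n:K(c)@np.array(c['world_to_cam'])[:3] for n,c in C.items()}
def tri(a,b):
    X=cv2.triangulatePoints(P['scene'],P['side'],np.array(a,float).reshape(2,1),np.array(b,float).reshape(2,1))[:,0];return X[:3]/X[3]
def plane(n,uv,z):
    H=P[n][:,[0,1,3]].copy();H[:,2]+=P[n][:,2]*z;p=np.linalg.solve(H,[*uv,1]);return p[:2]/p[2]
def proj(n,X):
    p=P[n]@np.append(X,1);return p[:2]/p[2]
E
python3 - <<'E'
from h import *
pts=dict(f_top_py=((240,273),(437,315)),f_top_my=((138,392),(583,438)),c_top_py=((378,55),(120,90)),c_top_my=((307,135),(240,185)),
tipf=((38,368),(370,530)),tipc=((230,138),(67,258)),bendf=((72,405),(388,538)),bendc=((260,175),(90,268)),clf=((327,463),(566,384)),clc=((475,212),(264,158)))
for k,(a,b) in pts.items():
    X=tri((160+a[0]/4-.4,170+a[1]/4-.4),(290+b[0]/4-.4,180+b[1]/4-.4))
    print(k,X.round(4),(proj('scene',X)-(160+a[0]/4-.4,170+a[1]/4-.4)).round(1))
for n,L in dict(side=[(156,180),(205,144),(269,179),(220,211)],scene=[(293,170),(359,168),(362,215)]).items():
    for uv in L: print(n,plane(n,uv,.04).round(4))
E
```

```text
f_top_py [ 0.5988 -0.2173  0.2796] [-0.4  0.6]
f_top_my [ 0.6086 -0.2859  0.2808] [-0.1  0.1]
c_top_py [ 0.5576 -0.0621  0.2781] [-0.3  0.4]
c_top_my [ 0.5694 -0.1318  0.2812] [-0.1  0.2]
tipf [ 0.54   -0.265   0.2464] [-0.6  0.8]
tipc [ 0.5087 -0.1065  0.2456] [-0.3  0.5]
bendf [ 0.5516 -0.2636  0.232 ] [-0.9  1.1]
bendc [ 0.5216 -0.1043  0.2297] [-0.2  0.3]
clf [ 0.6511 -0.2428  0.2341] [ 0.3 -0.3]
clc [ 0.6185 -0.086   0.2314] [-0.3  0.5]
side [0.384  0.3888]
side [0.5423 0.4685]
side [0.6296 0.2669]
side [0.4806 0.2197]
scene [0.3857 0.3912]
scene [0.5464 0.4933]
scene [0.6431 0.2735]
```

Feet card centre is about (0.604,-0.252) with top at z≈0.280, stand yaw ≈10-11°, tray centre ≈(0.51,0.335) with yaw ≈28°. First move goes up, then over the pack.

Emit:
servo_tool:
  deltas:
    - [0,0,37,0,0.5]
    - [0,0,74,0,0]
    - [0,0,107,2,-0.1]
    - [-2,-32,107,4,-0.1]
    - [-5,-70,107,6,-0.1]
    - [-10,-110,107,8,-0.1]
    - [-14,-150,107,10,-0.1]
    - [-17,-190,107,11,-0.1]
  newtons: 30

```text
clock: 0.82
tool_pos: [0.6073, -0.1916, 0.3209]
ee_rot: [-1.995, -2.426, 0.0]
contact_force: [1.2, -0.5, -0.1]
grip_width: 0.463
grip_force: 0.0
```

Emit:
servo_tool:
  deltas:
    - [-2,-35,0,0,-0.1]
    - [-4,-55,0,0,-0.1]
    - [-4,-62,0,0,-0.1]
    - [-4,-62,0,0,-0.1]
    - [-4,-62,0,0,-0.1]
    - [-4,-62,0,0,-0.1]
    - [-4,-62,0,0,-0.1]
    - [-4,-62,0,0,-0.1]

```text
clock: 1.48
tool_pos: [0.6042, -0.2508, 0.3211]
ee_rot: [1.996, 2.426, 0.0]
contact_force: [0.4, 0.1, -0.3]
grip_width: 0.449
grip_force: 0.0
```

```bash
python3 - <<'E'
from h import *
s=ctrl.sense();print(s['clock'],s['tool_pos'],s['ee_rot'],s['contact_force'])
cv2.imwrite('pics/w1.png',camera('wrist'))
from scipy.spatial.transform import Rotation as R
c=calibration('wrist');T=np.eye(4);T[:3,:3]=R.from_rotvec(s['ee_rot']).as_matrix();T[:3,3]=s['tool_pos']
M=T@np.array(c['hand_eye']);np.save('w1.npy',M)
W=K(c)@np.linalg.inv(M)[:3]
for X in [(.5988,-.2173,.2796),(.6086,-.2859,.2808),(.54,-.265,.2464)]:
    p=W@np.append(X,1);print((p[:2]/p[2]).round(1))
E
```

```text
1.4833 [ 0.6042463  -0.25078459  0.32107566] [1.99648462e+00 2.42552835e+00 1.67673059e-04] [ 0.44487962  0.10327813 -0.2982408 ]
[283.8 183.5]
[279.2 272.3]
[205.8 218.2]
```

View pics/w1.png

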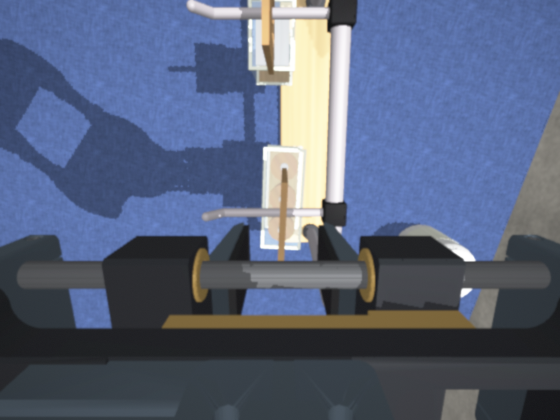

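The wrist view shows the feet card edge at (285,170)-(281,262), centred between the fingers and turned about 2° from the tool. The peg tip is at (208,215), about where predicted. I'll turn -2° and descend.

Emit:
servo_tool:
  deltas:
    - [0,-1,-15,-1,-0.1]
    - [0,-1,-30,-2,-0.1]
    - [0,-1,-45,-2,-0.1]
    - [0,-1,-57,-2,-0.1]
    - [0,-1,-67,-2,-0.1]
    - [0,-1,-75,-2,-0.1]
    - [0,-1,-78,-2,-0.1]
    - [0,-1,-78,-2,-0.1]

```text
clock: 2.2
tool_pos: [0.6039, -0.2528, 0.2424]
ee_rot: [-2.04, -2.388, 0.0]
contact_force: [-0.1, 0.5, 0.2]
grip_width: 0.45
grip_force: 0.0
```

Emit:
servo_tool:
  deltas:
    - [0,0,0,0,-0.3]
    - [0,0,0,0,-0.5]
    - [0,0,0,0,-0.65]
    - [0,0,0,0,-0.75]
    - [0,0,0,0,-0.85]
    - [0,0,0,0,-0.95]
    - [0,0,0,0,-1]
    - [0,0,0,0,-1]
  newtons: 30

```text
clock: 2.87
tool_pos: [0.604, -0.253, 0.2431]
ee_rot: [2.04, 2.389, 0.0]
contact_force: [0.0, 1.5, 1.6]
grip_width: 0.052
grip_force: 30.0
```

Emit:
servo_tool:
  deltas:
    - [0,0,0,0,-1]
    - [0,0,0,0,-1]
    - [0,0,0,0,-1]
    - [0,0,0,0,-1]
    - [0,0,0,0,-1]
    - [0,0,0,0,-1]
    - [0,0,0,0,-1]
    - [0,0,0,0,-1]

```text
clock: 3.53
tool_pos: [0.604, -0.253, 0.243]
ee_rot: [2.04, 2.389, -0.0]
contact_force: [-0.1, -0.8, 3.2]
grip_width: 0.053
grip_force: 30.0
```

Emit:
servo_tool:
  deltas:
    - [0,0,2,0,-1]
    - [0,0,5,0,-1]
    - [0,0,9,0,-1]
    - [0,0,13,0,-1]
    - [0,0,17,0,-1]
    - [0,0,21,0,-1]
    - [0,0,24,0,-1]
    - [0,0,24,0,-1]

```text
clock: 4.2
tool_pos: [0.6043, -0.2531, 0.2678]
ee_rot: [2.04, 2.388, 0.0]
contact_force: [-0.3, 0.1, -1.9]
grip_width: 0.054
grip_force: 30.0
```

```bash
python3 - <<'E'
from h import *
s=ctrl.sense();print(s['clock'],s['tool_pos'],s['contact_force'],s['torque'])
a=camera('scene')[150:350,140:340];b=camera('side')[180:380,290:490]
cv2.imwrite('pics/lift.png',cv2.resize(np.hstack([a,b]),(800,400),interpolation=2))
E
```

```text
4.2 [ 0.60428765 -0.25312326  0.26778303] [-0.27896278  0.06591915 -1.86120406] [-0.01167991  0.00945322  0.02106474]
```

View pics/lift.png

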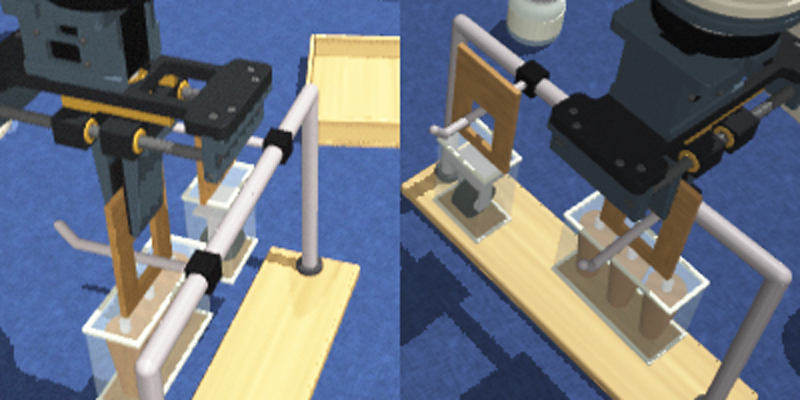

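The pack is lifted and level with the peg inside its window, and the only load is about 1.9 N of weight. Next is the slide off along the peg.

Emit:
servo_tool:
  deltas:
    - [-4,-1,0,0,-1]
    - [-10,-2,0,0,-1]
    - [-17,-3,0,0,-1]
    - [-24,-5,0,0,-1]
    - [-31,-6,0,0,-1]
    - [-37,-7,0,0,-1]
    - [-41,-8,0,0,-1]
    - [-41,-8,0,0,-1]

```text
clock: 4.97
tool_pos: [0.5621, -0.2613, 0.2671]
ee_rot: [2.041, 2.388, -0.0]
contact_force: [-0.6, -0.2, -0.4]
grip_width: 0.054
grip_force: 30.0
```

Emit:
servo_tool:
  deltas:
    - [-4,-1,0,0,-1]
    - [-10,-2,0,0,-1]
    - [-17,-3,0,0,-1]
    - [-24,-5,0,0,-1]
    - [-32,-6,0,0,-1]
    - [-40,-8,0,0,-1]
    - [-44,-9,0,0,-1]
    - [-44,-9,0,0,-1]

```text
clock: 5.63
tool_pos: [0.518, -0.2703, 0.2671]
ee_rot: [-2.041, -2.388, 0.0]
contact_force: [0.5, 0.5, -2.2]
grip_width: 0.054
grip_force: 30.0
```

Emit:
servo_tool:
  deltas:
    - [-5,-1,0,0,-1]
    - [-12,-2,0,0,-1]
    - [-20,-4,0,0,-1]
    - [-28,-6,0,0,-1]
    - [-36,-7,0,0,-1]
    - [-42,-8,0,0,-1]
    - [-45,-9,0,0,-1]
    - [-45,-9,0,0,-1]

```text
clock: 6.3
tool_pos: [0.4733, -0.2792, 0.2671]
ee_rot: [2.041, 2.388, -0.0]
contact_force: [1.5, -0.1, -1.7]
grip_width: 0.054
grip_force: 30.0
```

Emit:
servo_tool:
  deltas:
    - [-3,0,8,0,-1]
    - [-10,3,16,0,-1]
    - [-20,12,22,0,-1]
    - [-28,26,26,0,-1]
    - [-33,45,30,0,-1]
    - [-37,68,30,0,-1]
    - [-40,93,30,0,-1]
    - [-40,118,30,0,-1]

```text
clock: 6.97
tool_pos: [0.4325, -0.1584, 0.2973]
ee_rot: [-2.04, -2.389, -0.0]
contact_force: [1.5, 0.7, -1.3]
grip_width: 0.054
grip_force: 30.0
```

Emit:
servo_tool:
  deltas:
    - [0,25,0,1,-1]
    - [0,51,0,2,-1]
    - [1,78,0,3,-1]
    - [2,105,0,4,-1]
    - [4,132,0,5,-1]
    - [6,158,0,6,-1]
    - [9,184,0,7,-1]
    - [12,210,0,8,-1]

```text
clock: 7.63
tool_pos: [0.4444, 0.0515, 0.2973]
ee_rot: [1.867, 2.527, 0.001]
contact_force: [0.5, -1.8, -2.0]
grip_width: 0.052
grip_force: 30.0
```

Emit:
servo_tool:
  deltas:
    - [7,26,0,1,-1]
    - [14,52,0,2,-1]
    - [22,80,0,4,-1]
    - [30,108,0,5,-1]
    - [39,138,0,7,-1]
    - [47,168,0,8,-1]
    - [54,195,0,10,-1]
    - [59,220,0,11,-1]

```text
clock: 8.3
tool_pos: [0.5034, 0.2716, 0.2973]
ee_rot: [-1.614, -2.695, -0.0]
contact_force: [-0.5, 0.2, -2.0]
grip_width: 0.055
grip_force: 30.0
```

Emit:
servo_tool:
  deltas:
    - [2,22,0,0,-1]
    - [3,40,0,0,-1]
    - [4,54,-2,0,-1]
    - [5,62,-6,0,-1]
    - [5,66,-10,0,-1]
    - [5,66,-15,0,-1]
    - [5,66,-20,0,-1]
    - [5,66,-20,0,-1]

```text
clock: 8.97
tool_pos: [0.5094, 0.3339, 0.2756]
ee_rot: [-1.619, -2.691, 0.003]
contact_force: [-0.2, 0.1, -1.9]
grip_width: 0.055
grip_force: 30.0
```

```bash
python3 - <<'E'
from h import *
s=ctrl.sense();print(s['clock'],s['tool_pos'],s['ee_rot'],s['contact_force'],s['torque'])
a=camera('scene')[80:280,240:440];b=camera('side')[70:270,110:310]
cv2.imwrite('pics/tray.png',cv2.resize(np.hstack([a,b]),(800,400),interpolation=2))
E
```

```text
8.9667 [0.50943229 0.33389809 0.27562254] [-1.61855755 -2.69145514  0.00294706] [-0.24554722  0.05710422 -1.87013839] [-0.00392993 -0.0576926  -0.05170972]
```

View pics/tray.png

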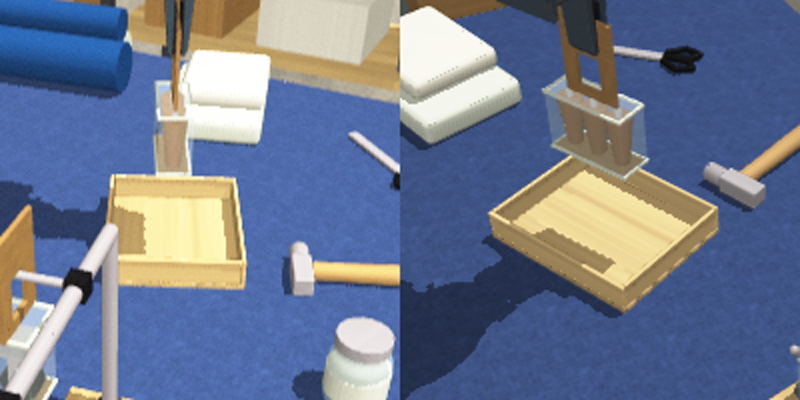

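```bash
python3 - <<'E'
from h import *
sc=[plane('scene',p,.04) for p in[(295.5,168.3),(360,169),(362.5,211),(295,211)]]
sd=[plane('side',p,.04) for p in[(154.5,176),(269,175),(222.5,215)]]
print(np.round(sc,3),np.mean(sc,0),cv2.minAreaRect(np.array(sc,np.float32)));print(np.round(sd,3),(sd[0]+sd[1])/2)
# predicted pack bottom corners at current pose
for yaw in(25,30,):
  t=np.radians(yaw);R=np.array([[np.cos(t),-np.sin(t)],[np.sin(t),np.cos(t)]])
  for n in('scene','side'): print(yaw,n,[proj(n,np.append(R@[x*.022,y*.055]+[.5094,.3339],.1345)).round().tolist() for x,y in[(-1,-1),(1,-1),(1,1),(-1,1)]])
E
```

```text
[[0.387 0.403]
 [0.551 0.489]
 [0.638 0.291]
 [0.491 0.21 ]] [0.51672774 0.34818476] ((0.5205932259559631, 0.35022830963134766), (0.1850091814994812, 0.21980546414852142), 28.162662506103516)
[[0.385 0.405]
 [0.636 0.28 ]
 [0.481 0.205]] [0.51079413 0.34246984]
25 scene [[316.0, 168.0], [334.0, 169.0], [333.0, 149.0], [317.0, 148.0]]
25 side [[220.0, 161.0], [233.0, 151.0], [199.0, 134.0], [185.0, 143.0]]
30 scene [[318.0, 169.0], [336.0, 169.0], [331.0, 149.0], [315.0, 149.0]]
30 side [[222.0, 160.0], [234.0, 150.0], [197.0, 134.0], [184.0, 144.0]]
```

The pack hangs upright over the tray (side-view bottom corners (185,143), (225,159), (234,150)). Tray centre refined to about (0.514,0.345). Lowering to just above the floor.

Emit:
servo_tool:
  deltas:
    - [1,3,-5,0,-1]
    - [2,6,-15,0,-1]
    - [4,10,-30,0,-1]
    - [4,10,-48,0,-1]
    - [4,10,-66,0,-1]
    - [4,10,-84,0,-1]
    - [4,10,-98,0,-1]
    - [4,10,-106,0,-1]

```text
clock: 9.73
tool_pos: [0.5132, 0.3447, 0.1685]
ee_rot: [-1.617, -2.692, 0.003]
contact_force: [-0.0, -0.5, -1.9]
grip_width: 0.056
grip_force: 30.0
```

Emit:
servo_tool:
  deltas:
    - [0,0,-3,0,-1]
    - [0,0,-6,0,-1]
    - [0,0,-9,0,-1]
    - [0,0,-11,0,-1]
    - [0,0,-13,0,-1]
    - [0,0,-14,0,-1]
    - [0,0,-15,0,-1]
    - [0,0,-15,0,-1]

```text
clock: 10.4
tool_pos: [0.514, 0.345, 0.1559]
ee_rot: [1.618, 2.693, 0.0]
contact_force: [-0.4, 0.1, -1.1]
grip_width: 0.05
grip_force: 30.0
```

Emit:
servo_tool:
  deltas:
    - [0,0,-2,0,-1]
    - [0,0,-4,0,-1]
    - [0,0,-5,0,-1]
    - [0,0,-6,0,-1]
    - [0,0,-6.5,0,-1]
    - [0,0,-7,0,-1]
    - [0,0,-7,0,-1]
    - [0,0,-7,0,-1]

```text
clock: 11.07
tool_pos: [0.514, 0.345, 0.1489]
ee_rot: [1.618, 2.693, -0.0]
contact_force: [0.5, -0.4, -2.5]
grip_width: 0.052
grip_force: 30.0
```

Emit:
servo_tool:
  deltas:
    - [0,0,-0.3,0,-1]
    - [0,0,-0.6,0,-1]
    - [0,0,-0.9,0,-1]
    - [0,0,-1.2,0,-1]
    - [0,0,-1.5,0,-1]
    - [0,0,-1.5,0,-1]
    - [0,0,-1.5,0,-1]
    - [0,0,-1.5,0,-1]

```text
clock: 11.73
tool_pos: [0.514, 0.345, 0.1474]
ee_rot: [1.618, 2.693, -0.0]
contact_force: [0.3, 0.9, -2.1]
grip_width: 0.054
grip_force: 30.0
```

Emit:
servo_tool:
  deltas:
    - [0,0,-0.2,0,-1]
    - [0,0,-0.4,0,-1]
    - [0,0,-0.6,0,-1]
    - [0,0,-0.8,0,-1]
    - [0,0,-1,0,-1]
    - [0,0,-1,0,-1]
    - [0,0,-1,0,-1]
    - [0,0,-1,0,-1]

```text
clock: 12.4
tool_pos: [0.5141, 0.3451, 0.1473]
ee_rot: [1.618, 2.693, 0.001]
contact_force: [-3.3, -1.3, 11.2]
grip_width: 0.056
grip_force: 30.0
```

Contact at TCP z≈0.147, as expected. I'll ease off, then open slowly.

Emit:
servo_tool:
  deltas:
    - [0,0,0.4,0,-1]
    - [0,0,0.7,0,-1]
    - [0,0,0.8,0,-1]
    - [0,0,0.8,0,-1]
    - [0,0,0.8,0,-1]
    - [0,0,0.8,0,-1]
    - [0,0,0.8,0,-1]
    - [0,0,0.8,0,-1]
  newtons: 10

```text
clock: 13.07
tool_pos: [0.5141, 0.3451, 0.1473]
ee_rot: [1.618, 2.693, 0.0]
contact_force: [0.9, -0.0, 2.3]
grip_width: 0.054
grip_force: 10.0
```

Emit:
servo_tool:
  deltas:
    - [0,0,0,0,-0.88]
    - [0,0,0,0,-0.8]
    - [0,0,0,0,-0.7]
    - [0,0,0,0,-0.55]
    - [0,0,0,0,-0.4]
    - [0,0,0,0,-0.2]
    - [0,0,0,0,-0.1]
    - [0,0,0,0,-0.1]

```text
clock: 13.73
tool_pos: [0.514, 0.345, 0.1472]
ee_rot: [-1.618, -2.693, 0.0]
contact_force: [0.3, -0.3, -0.7]
grip_width: 0.448
grip_force: 0.0
```

```bash
python3 - <<'E'
from h import *
s=ctrl.sense();print(s['clock'],s['tool_pos'],s['contact_force'],s['grip_width'],s['grip_force'])
a=camera('scene')[80:280,240:440];b=camera('side')[70:270,110:310]
cv2.imwrite('pics/rel.png',cv2.resize(np.hstack([a,b]),(800,400),interpolation=2))
E
```

```text
13.7333 [0.51398144 0.34501816 0.14722203] [ 0.30814593 -0.31486167 -0.72902383] 0.44790085767653753 0.0
```

View pics/rel.png

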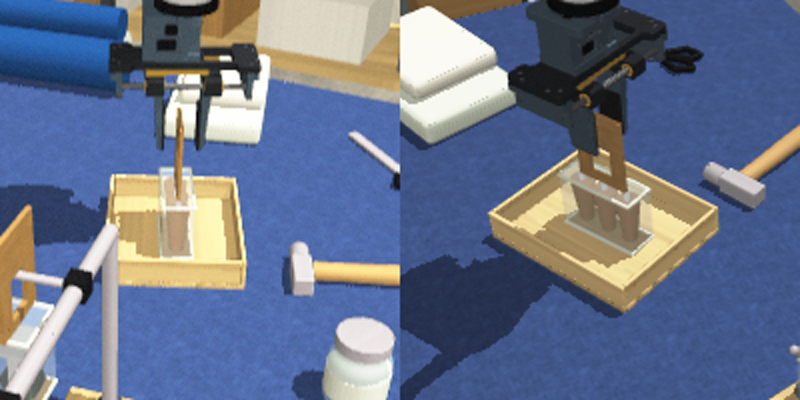

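The pack stands upright mid-tray with the fingers open on both sides of the card. Retreating straight up.

Emit:
servo_tool:
  deltas:
    - [0,0,5,0,-0.1]
    - [0,0,15,0,-0.1]
    - [0,0,30,0,-0.1]
    - [0,0,50,0,-0.1]
    - [0,0,75,0,-0.1]
    - [0,0,100,0,-0.1]
    - [0,0,120,0,-0.1]
    - [0,0,130,0,-0.1]

```text
clock: 14.5
tool_pos: [0.5148, 0.3455, 0.281]
ee_rot: [1.617, 2.691, 0.006]
contact_force: [0.1, 0.6, 0.3]
grip_width: 0.45
grip_force: 0.0
```

Emit:
servo_tool:
  deltas:
    - [0,0,0,0,-0.1]
    - [0,0,0,0,-0.1]
    - [0,0,0,0,-0.1]
    - [0,0,0,0,-0.1]
    - [0,0,0,0,-0.1]
    - [0,0,0,0,-0.1]
    - [0,0,0,0,-0.1]
    - [0,0,0,0,-0.1]

```text
clock: 15.17
tool_pos: [0.514, 0.345, 0.277]
ee_rot: [-1.618, -2.693, 0.001]
contact_force: [0.5, 0.6, 0.8]
grip_width: 0.45
grip_force: 0.0
```

```bash
python3 - <<'E'
from h import *
a=camera('scene')[130:330,200:400];b=camera('side')[100:340,120:400]
cv2.imwrite('pics/end.png',np.hstack([cv2.resize(a,(400,400)),cv2.resize(b,(400,400))]))
E
```

```text
(no output)
```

View pics/end.png

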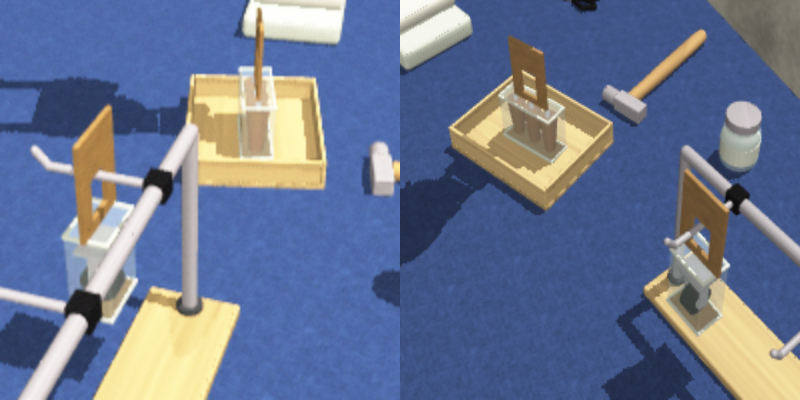

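The pack stands upright in the tray, the castor pack still hangs on its peg, and the gripper is clear.

```bash
python3 -c "
from cell import ctrl
print(ctrl.hand_in())"
```

```text
the job is handed in; nothing more can be done
None
```

The feet pack is off its peg and standing upright in the tray, released; the castor pack still hangs on its own peg, and the job is handed in at about 15 s of the 48 s allowed.

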